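Make the kitchen scale ready: power, grams, zero

ROBOT

A 6-joint arm with a two-finger parallel gripper is mounted at the origin on a cart in front of the work surface, level with it; the furniture and walls round the work are solid. World frame = base frame: x ahead of the robot, y to its left, z up, the work surface at z = 0. Lengths are in mm, angles in rad, forces in N, time in s.
With the tool pointing down it reaches from about 400 to 825 mm from the base axis. Payload 7 kg.
Tool frame: the origin (TCP) lies at the very end of the fingers, on their centre line; the grasp point (between the pads) lies 19 mm behind it; z points along the fingers, y is the line along which they close (so a half turn about z gives the same grasp; the last joint's range is limited). The gripper opens to 88 mm and grips with 3 to 60 N. Pads are 19 mm wide; open, the fingers measure 130 mm over their backs; the gripper's body (78 mm by 193 mm) begins 47 mm behind the grasp point.
Start: joints at [-0.894, 0.359, 0.012, 0, -1.224, -0.288], TCP at [255.85, -624.609, 226.561] pointing down, gripper open.
Joint ranges: [-3.07, 3.07], [-1.43, 2.12], [-1.02, 1.25], [-3.03, 1.67], [-3.05, -0], [-3.03, 3.03]. Speed limits (rad/s): [2.39, 2.39, 3.01, 3.14, 3.14, 3.14].

INTERFACE

Orientations are given as a unit quaternion [x, y, z, w].
In Python, from plant import bot gives the robot as it stands. Calls block until the motion is done:
- bot.move_ptp(position, orientation): joint-space move of the TCP to a pose.
- bot.line_to(position, velocity=150, ori=None): straight line of the TCP; ori=None keeps the orientation; velocity is the mean speed in mm/s.
- bot.move_joints(angles): joint-space move.
- bot.move_gripper(opening, force=None): finger opening in mm; force is the grip in N (None keeps the last); returns when the fingers have stopped.
- bot.pause(seconds).
- bot.solve_ik(position, orientation): joint angles nearest the present ones, or None.
- bot.read_state(): the state.
- bot.camera(name): name is "scene" or "side" or "wrist"; returns the picture (420x560x3 uint8, red, green, blue); there is no depth.
- bot.get_calibration(name): a dict with "fx", "fy", "cx", "cy" (pixels), "view" (4x4, takes a point from world to camera coordinates); the wrist camera has in their place "T_tool_cam" (4x4, takes a point from camera to tool coordinates, whose origin is the TCP and whose axes are the flange's). Camera axes: x right, y up, looking along -z (the intrinsics and any distortion apply to the point x, -y, -z); pixel columns grow to the right and rows downward; lengths in mm; the calibration is good to about 2 mm. A picture is of the moment at which its call begins: read the wrist's pose just before it. get_calibration takes no time and is no camera call.
A pose or a line that the arm cannot do raises bot.Unreachable and nothing moves.
- bot.close_job(): hands the job in; it is judged then, once.
The state is a dict: "t": time; "joint_pos": joint angles; "qvel": joint speeds; "tau": joint torques, N m; "tcp_pos": TCP position; "eef_rot": TCP orientation; "contact_force": force on the tool from outside, world axes, zero at the start; "moment": the same for the moment, N m; "width": finger opening in mm; "finger_force": force on a finger pad.
Only numpy, scipy, OpenCV 4.12 (cv2) and the standard library are available. Lean on these libraries where they do the work, as an engineer would, in place of code of your own. Each camera call takes 0.05 s, during which the arm holds its last target. There are 200 camera calls.

TASK

Get the kitchen scale ready for weighing into the mug that stands on it: first tip the red power rocker fully over by pressing its end with the white dot, then tip the blue rocker (grams) over the same way, and last press the green zero key all the way down for half a second and let it come up again. Keep to this order, do not press the yellow key, and leave the mug and the things around the scale standing where they are.

Things in the scene. Friction and masses are not known exactly. Their poses are not given: they have to be found in the camera images.
- scale: black kitchen scale, fixed, housing 320 x 220 mm (x -170 to 150), top 34 mm above the worktop. Origin on the worktop, z up, x from the display (x -148) to the weighing plate (steel, 180 mm wide, centre x 55, top z 42 mm). Row of controls at x -90, y -75, -25, 25, 75 mm: red and blue rocker, green and yellow round key, in varying places
- power_press (a point): white dot on the red (power) rocker: on the top face of the half nearer the display, 19 mm from the pivot; moves with the rocker. Rocker 56 mm long (along scale x), 26 mm wide; its two flat halves form a shallow V over a pivot 39 mm above the worktop. Off: dotted half slopes up to its end (8 mm), far half level. On: dotted half level, face 39 mm above the worktop, far half slopes up
- power (a joint): tilt of the red power rocker: 0 off, 0.28 fully over (near half level). No spring: it stays where it is left. A downward push of 3 to 5 N on the dot tips it
- unit_press (a point): white dot on the blue (grams) rocker: on the top face of the half nearer the display, 19 mm from the pivot; moves with the rocker. Rocker 56 mm long (along scale x), 26 mm wide; its two flat halves form a shallow V over a pivot 39 mm above the worktop. Off: dotted half slopes up to its end (8 mm), far half level. On: dotted half level, face 39 mm above the worktop, far half slopes up
- unit (a joint): tilt of the blue rocker: 0 off, 0.28 fully over (near half level). No spring: it stays where it is left. A downward push of 3 to 5 N on the dot tips it
- zero_top (a point): centre of the top face of the green zero key, 28 mm across; its face is 10 mm above the scale's housing (44 mm above the worktop) at rest. It moves straight down with the key
- zero (a joint): how far the green zero key is pressed: 0 up, 0.006 m at the bottom. Spring: 1 N to start, 4 N at the bottom; it comes up by itself
- light_top (a point): centre of the top face of the yellow backlight key, 28 mm across; its face is 10 mm above the scale's housing (44 mm above the worktop) at rest. It moves straight down with the key
- light (a joint): how far the yellow backlight key is pressed: 0 up, 0.006 m at the bottom. Spring: 1 N to start, 4 N at the bottom; it comes up by itself
- mug: mug, dark grey above and white below, 82 mm across, 111 mm with its handle, 97 mm high, loose on the weighing plate; origin at the centre of its underside, z up
- honey_jar: honey jar with white lid, 72 mm across, 102 mm high, loose on the worktop to the left of the scale; origin at the centre of its underside
- tomato_tin: food tin, 75 mm across, 110 mm high, loose on the worktop to the right of the scale; origin at the centre of its underside. Beyond it at the far right a wall cabinet hangs 0.46 m above the worktop (world x over 0.6, y under -0.25 m): keep the wrist clear of it
- teaspoon: metal teaspoon, 130 x 26 x 11 mm, long along its x, loose on the worktop to the left of the controls; origin at the centre of its underside
Not all that is in view belongs to the job. What is meant by the mug is not orange, and is the smaller of those in its own colour.

How it is judged:
By the outcome, as a careful person would: the job done as asked, in the order asked, and still so for the second after the job is handed in, with the robot touching nothing.
It also fails if it takes over 42 s, if anything falls off the work surface, if the arm or the gripper's body presses on something with over 40 N, if the wrist force passes 120 N, or if a joint passes its speed limit or range.

## Working session

There is one attempt and no reset: what is moved stays moved. The work goes in short steps, each a Python script; the robot and the scene stay as the last script left them, time stands still between calls to the robot, and variables do not carry over. Pictures are saved under pics/ and viewed, at most 10 in all, crops included, and the job is handed in when it is done.

```bash
ls; mkdir -p pics; python3 - <<'E'
from plant import bot
import cv2,numpy as np
for n in("scene","side"):
    im=bot.camera(n); cv2.imwrite(f"pics/{n}0.png",im[:,:,::-1])
    c=bot.get_calibration(n); print(n,c)
print(bot.get_calibration("wrist"))
s=bot.read_state();print(s["t"],s["tcp_pos"],s["eef_rot"],s["width"])
E
```

```text
pics
scene {'fx': 413.2001093024036, 'fy': 413.2001093024036, 'cx': 286.47480626684285, 'cy': 208.33668048950324, 'view': array([[ 7.25447688e-01, -6.88274695e-01, -1.89627307e-03,
        -4.62282960e+02],
       [ 5.15145699e-01,  5.41136918e-01,  6.64677173e-01,
        -3.68692622e+02],
       [-4.56454336e-01, -4.83165376e-01,  7.47128275e-01,
        -5.85789718e+02],
       [ 0.00000000e+00,  0.00000000e+00,  0.00000000e+00,
         1.00000000e+00]])}
side {'fx': 514.2742477626479, 'fy': 514.2742477626479, 'cx': 276.67519828745895, 'cy': 205.9222302688023, 'view': array([[ 9.65851066e-01, -2.58999883e-01, -7.12600291e-03,
        -6.11853042e+02],
       [ 1.19014375e-01,  4.19057575e-01,  9.00125729e-01,
        -1.33846930e+02],
       [-2.30146253e-01, -8.70235491e-01,  4.35571915e-01,
        -9.95105937e+02],
       [ 0.00000000e+00,  0.00000000e+00,  0.00000000e+00,
         1.00000000e+00]])}
{'fx': 314.9497866039079, 'fy': 314.9497866039079, 'cx': 279.1684111952277, 'cy': 209.52854722790028, 'T_tool_cam': array([[-2.24499212e-05,  9.57112453e-01,  2.89716676e-01,
         7.93416092e+01],
       [ 9.99999998e-01,  4.05342034e-05, -5.64201895e-05,
        -7.89546488e-01],
       [-6.57439006e-05,  2.89716674e-01, -9.57112451e-01,
        -1.58024340e+02],
       [ 0.00000000e+00,  0.00000000e+00,  0.00000000e+00,
         1.00000000e+00]])}
0.1 [ 255.70992274 -624.2223734   225.7388998 ] [-1.93116074e-01  9.81175649e-01  6.99271181e-04 -1.96623935e-04] 87.4439174170303
```

View pics/scene0.png

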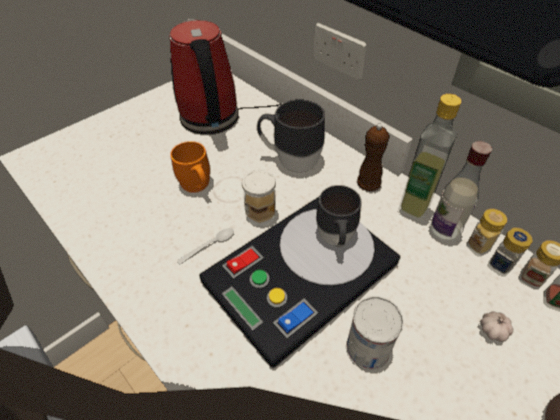

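View pics/side0.png

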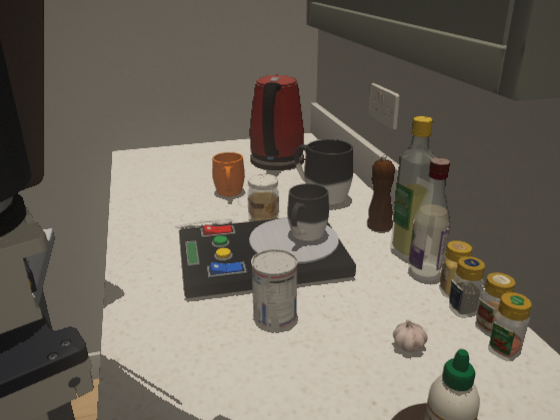

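The scene view shows the red rocker at (243,262) with its dot near (235,265), the green key at (260,278), the yellow key at (277,297), and the blue rocker at (296,317) with its dot near (289,322). The side view shows the same controls at (218,230), (221,241), (223,254) and (227,268).

These could be mistaken for the targets:
- **Red:** the kettle (203,75) or the rocker (243,262). I choose the rocker on the scale.
- **Green:** the display (241,308), the bottle labels, or the round key (260,278). I choose the round key.
- **Mug:** the big grey one (298,135), the orange one (192,168), or the small grey one on the scale (338,215). I choose the one on the scale.

```bash
cat > h.py <<'E'
import cv2,numpy as np
from plant import bot
R=dict(red=((0,150,90),(8,255,255)),green=((50,120,60),(80,255,255)),yellow=((20,150,110),(32,255,255)),blue=((103,150,90),(122,255,255)))
def blobs(im,c,roi):
    x0,y0,x1,y1=roi; hsv=cv2.cvtColor(im,cv2.COLOR_RGB2HSV)
    m=cv2.inRange(hsv,*[np.array(v) for v in R[c]])
    k=np.zeros_like(m);k[y0:y1,x0:x1]=m[y0:y1,x0:x1]
    n,l,s,ce=cv2.connectedComponentsWithStats(k)
    return [(ce[i],s[i]) for i in range(1,n) if s[i,4]>12]
def ray(cal,uv,view=None):
    V=np.array(cal["view"]) if view is None else view
    d=np.array([(uv[0]-cal["cx"])/cal["fx"],-(uv[1]-cal["cy"])/cal["fy"],-1])
    return -V[:3,:3].T@V[:3,3], V[:3,:3].T@d
def tri(rays):
    A=0;b=0
    for o,d in rays:
        d=d/np.linalg.norm(d);P=np.eye(3)-np.outer(d,d);A=A+P;b=b+P@o
    p=np.linalg.solve(A,b)
    return p,max(np.linalg.norm(np.cross(p-o,d/np.linalg.norm(d))) for o,d in rays)
def plane(r,z): o,d=r; return o+d*(z-o[2])/d[2]
E
python3 - <<'E'
from h import *
ims={n:cv2.imread(f"pics/{n}0.png")[:,:,::-1].copy() for n in("scene","side")}
roi=dict(scene=(200,240,325,340),side=(178,220,250,280))
cal={n:bot.get_calibration(n) for n in ims}
for c in R:
    r=[]
    for n in ims:
        bs=blobs(ims[n],c,roi[n]); print(c,n,[(b[0].round(1).tolist(),b[1].tolist()) for b in bs])
        if bs:
            b=max(bs,key=lambda b:b[1][4]) if c!="green" else min(bs,key=lambda b:abs(b[1][2]-20)+abs(b[1][3]-15))
            q=ray(cal[n],b[0]);r.append(q);print('   plane42',plane(q,42).round(1))
    if len(r)==2: p,e=tri(r);print(' tri',p.round(1),round(e,1))
E
python3 - <<'E'
import cv2,numpy as np
a=cv2.imread('pics/scene0.png')[180:360,180:400];b=cv2.imread('pics/side0.png')[170:330,170:360]
o=np.hstack([cv2.resize(a,(420,344),interpolation=2),cv2.resize(b,(380,344),interpolation=2)]);cv2.imwrite('pics/crop.png',o)
E
```

```text
red scene [([242.1, 260.5], [227, 249, 32, 25, 356])]
   plane42 [499.4 -25.3  42. ]
red side [([217.3, 229.0], [204, 225, 28, 9, 188])]
   plane42 [498.9 -26.8  42. ]
 tri [499.5 -24.8  41.1] 0.3
green scene [([258.8, 276.4], [252, 269, 14, 15, 168])]
   plane42 [499.3 -72.9  42. ]
green side [([219.9, 238.8], [214, 236, 13, 7, 71])]
   plane42 [497.3 -69.3  42. ]
 tri [497.2 -74.8  45.5] 0.7
yellow scene [([276.5, 295.1], [269, 288, 16, 16, 197])]
   plane42 [ 496.5 -123.    42. ]
yellow side [([222.8, 252.2], [216, 248, 15, 10, 115])]
   plane42 [ 494.2 -122.6   42. ]
 tri [ 495.  -123.8   43.2] 1.0
blue scene [([295.6, 316.6], [278, 303, 35, 29, 446])]
   plane42 [ 492.3 -175.1   42. ]
blue side [([227.2, 266.7], [211, 262, 31, 10, 215])]
   plane42 [ 493.3 -175.3   42. ]
 tri [ 493.  -174.8   41.5] 0.5
```

View pics/crop.png

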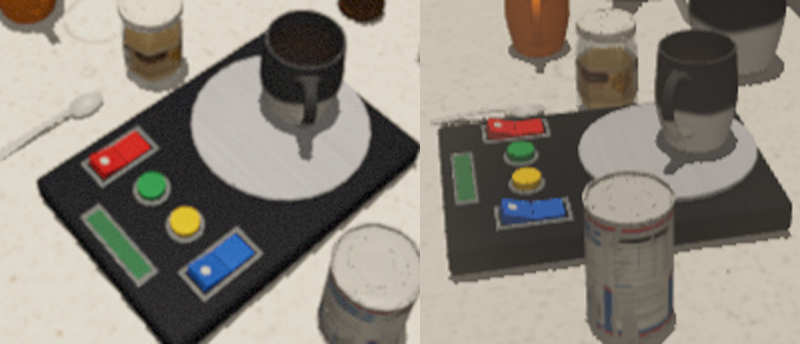

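The crop confirms the red rocker and its dot on the display side, then green, yellow and blue with its dot, and the small mug on the plate. The four controls lie on a line with 50 mm spacing at z of about 41–45 mm, which matches the description. Next I move over them and refine with the wrist camera from two places.

```bash
cat >> h.py <<'E'
from scipy.spatial.transform import Rotation as Ro
def quat(a): f=np.pi/2+a/2; return [float(np.cos(f)),float(np.sin(f)),0.,0.]
def wview():
    c=bot.get_calibration("wrist"); s=bot.read_state(); T=np.eye(4)
    T[:3,:3]=Ro.from_quat(s["eef_rot"]).as_matrix();T[:3,3]=s["tcp_pos"]
    return bot.camera("wrist"),c,np.linalg.inv(T@c["T_tool_cam"])
def proj(c,V,p):
    q=V[:3,:3]@np.array(p)+V[:3,3]; return np.array([c["cx"]-c["fx"]*q[0]/q[2],c["cy"]+c["fy"]*q[1]/q[2]])
E
python3 - <<'E'
from h import *
q=quat(-.043)
bot.move_ptp([480,-100,200],q); bot.move_gripper(0)
out=[]
for i,p in enumerate([[480,-130,200],[480,-50,190]]):
    bot.line_to(p,300); im,c,V=wview(); cv2.imwrite(f"pics/w{i}.png",im[:,:,::-1]); np.save(f"pics/V{i}.npy",V)
    for n,P in dict(red=[499.5,-25,41],green=[497.5,-74,44],yellow=[495.5,-123.5,44],blue=[493,-175,41]).items():
        print(i,n,proj(c,V,P).round())
s=bot.read_state();print(s["t"],s["tcp_pos"].round(1),s["contact_force"],s["width"])
E
python3 -c "
import cv2,numpy as np
cv2.imwrite('pics/ww.png',np.vstack([cv2.imread(f'pics/w{i}.png')[60:360] for i in (0,1)]))"
```

```text
0 red [382. 208.]
0 green [336. 209.]
0 yellow [288. 209.]
0 blue [239. 208.]
1 red [304. 214.]
1 green [256. 215.]
1 yellow [207. 215.]
1 blue [157. 213.]
4.3417 [480.  -49.3 190.1] [ 0.0610062  -0.19717178 -0.55322749] 0.7976129050074947
```

View pics/ww.png

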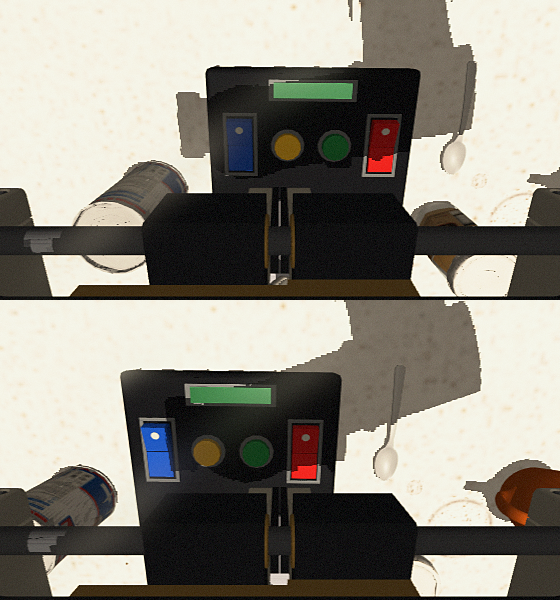

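In the first wrist view the dots are at about (239,191) for blue and (383,192) for red, with the green key at (334,206). In the second they are at (155,196), (306,198) and (256,212). The controls sit where predicted, and the display is toward the robot.

```bash
python3 - <<'E'
from h import *
c=bot.get_calibration("wrist")
g=dict(blue=[(239,191),(155,196)],red=[(383,192),(306,198)])
roi={"green":[(315,185,355,230),(236,190,275,235)],"yellow":[(268,185,308,230),(187,190,227,235)]}
ims=[cv2.imread(f"pics/w{i}.png")[:,:,::-1].copy() for i in(0,1)];Vs=[np.load(f"pics/V{i}.npy") for i in(0,1)]
R["yellow"]=((12,120,50),(32,255,255));R["green"]=((50,100,30),(85,255,255))
for n in("red","green","yellow","blue"):
    uv=[]
    for i in(0,1):
        if n in g:
            u,v=g[n][i];w=ims[i][v-7:v+8,u-7:u+8].astype(float).min(2); bg=np.median(w); m=np.clip(w-bg-.4*(w.max()-bg),0,None)
            yy,xx=np.mgrid[-7:8,-7:8];uv.append(((m*xx).sum()/m.sum()+u,(m*yy).sum()/m.sum()+v))
        else:
            b=max(blobs(ims[i],n,roi[n][i]),key=lambda b:b[1][4]);uv.append(b[1][:2]+(b[1][2:4]-1)/2)
    rs=[ray(c,uv[i],Vs[i]) for i in(0,1)]; p,e=tri(rs)
    print(n,np.round(uv,1).tolist(),p.round(1),round(e,2),[plane(r,44.2).round(1)[:2].tolist() for r in rs])
E
```

```text
red [[385.3, 191.4], [305.4, 197.3]] [481.  -23.6  45.1] 0.01 [[481.2, -23.3], [481.3, -23.6]]
green [[335.0, 207.0], [255.5, 212.5]] [495.9 -74.4  42.6] 0.23 [[495.6, -74.6], [495.1, -74.2]]
yellow [[287.0, 206.0], [207.0, 212.0]] [ 493.8 -124.3   39.7] 0.17 [[492.3, -124.3], [492.6, -123.1]]
blue [[238.5, 190.2], [154.5, 195.3]] [ 473.  -173.    45.4] 0.02 [[473.3, -173.2], [473.3, -173.5]]
```

```bash
cat >> h.py <<'E'
def press(x,y,z0,zmin,fmax,q,hold=.1):
    bot.line_to([x,y,75],300,q); bot.line_to([x,y,z0],80); b=bot.read_state()["contact_force"][2]; z=z0
    while z>zmin:
        z-=1; bot.line_to([x,y,z],25); s=bot.read_state(); f=s["contact_force"][2]-b
        print(z,s["tcp_pos"].round(1).tolist(),round(f,1))
        if f>fmax: break
    bot.pause(hold); bot.line_to([x,y,75],150); print("t",bot.read_state()["t"])
E
python3 - <<'E'
from h import *
c=bot.get_calibration("scene")
print("jar",plane(ray(c,(259,184)),102).round(),"tin",plane(ray(c,(377,322)),110).round(),"mug",plane(ray(c,(339,202)),139).round())
press(481,-23.5,50,36,12,quat(-.048))
im,c,V=wview();cv2.imwrite("pics/r1.png",im[:,:,::-1]);cv2.imwrite("pics/s1.png",bot.camera("side")[:,:,::-1])
E
```

```text
jar [617.  58. 102.] tin [ 549. -289.  110.] mug [ 668. -104.  139.]
49 [481.3, -23.4, 49.5] -1.4
48 [481.0, -23.5, 48.0] -1.9
47 [480.9, -23.5, 46.9] -1.3
46 [481.0, -23.5, 46.0] -1.0
45 [480.9, -23.5, 44.9] 0.9
44 [480.9, -23.5, 43.9] -0.1
43 [481.0, -23.5, 42.9] -1.5
42 [481.0, -23.5, 41.9] -0.3
41 [481.0, -23.5, 40.9] -1.3
40 [481.0, -23.5, 39.9] -1.0
39 [481.1, -23.5, 39.2] 4.1
38 [481.2, -23.5, 39.0] 14.8
t 8.8417
```

The red rocker reached a hard stop at z = 39.0, which is the level position. For blue, the gripper body would pass close to the tin, which is at about (549,-289). I turn the tool by -0.3 rad to swing it clear. The jar and mug have room.

```bash
python3 - <<'E'
from h import *
q=quat(-.35)
bot.line_to([478,-90,80],300); press(473,-173.3,48,36,12,q)
q=quat(-.048)
bot.line_to([480,-120,80],300,q)
bot.line_to([430,-95,190],300,q)
im,c,V=wview();cv2.imwrite("pics/r2.png",im[:,:,::-1]);cv2.imwrite("pics/s2.png",bot.camera("side")[:,:,::-1])
print(bot.read_state()["t"])
a=cv2.imread("pics/r2.png")[60:360];b=cv2.resize(cv2.imread("pics/s2.png")[210:300,160:328],(560,300),interpolation=2)
cv2.imwrite("pics/c2.png",np.vstack([a,b]))
E
```

```text
47 [473.2, -173.2, 47.4] -1.3
46 [473.1, -173.4, 46.1] 0.2
45 [473.0, -173.3, 45.0] 0.5
44 [472.8, -173.3, 43.9] 0.7
43 [472.9, -173.3, 42.9] 0.8
42 [473.0, -173.3, 41.9] 0.1
41 [473.0, -173.3, 40.9] 0.6
40 [473.0, -173.3, 39.9] 0.5
39 [473.1, -173.3, 39.2] 4.4
38 [473.1, -173.3, 39.1] 14.5
t 13.25
14.3583
```

View pics/c2.png

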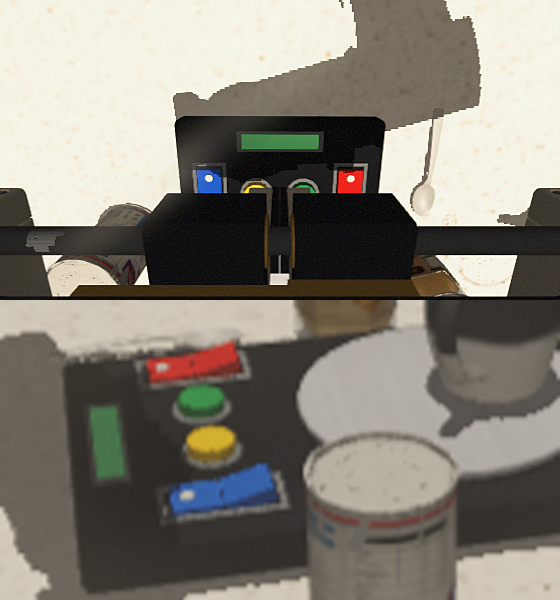

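The side view shows both rockers tipped: the dotted halves are level and the far halves are raised. The mug, tin and jar are unmoved. Now the green key.

```bash
python3 - <<'E'
from h import *
press(496,-74.4,48,34,10,quat(-.048),.6)
bot.line_to([450,-74,200],250)
bot.pause(.3)
cv2.imwrite("pics/c3.png",np.vstack([cv2.resize(bot.camera("scene")[150:360,170:450],(560,420)),cv2.resize(bot.camera("side")[210:270,170:338],(560,180))])[:,:,::-1])
print(bot.read_state()["t"])
E
```

```text
47 [496.3, -74.4, 47.5] -0.5
46 [496.0, -74.4, 46.0] 0.4
45 [495.9, -74.4, 44.9] -0.1
44 [496.1, -74.4, 44.0] 0.6
43 [496.1, -74.4, 43.0] 0.9
42 [496.1, -74.4, 42.0] 2.5
41 [496.2, -74.4, 41.0] 1.9
40 [496.1, -74.4, 40.0] 4.0
39 [496.1, -74.4, 39.0] 2.9
38 [496.1, -74.4, 38.2] 5.4
37 [496.2, -74.4, 38.0] 15.8
t 19.2
20.2833
```

View pics/c3.png

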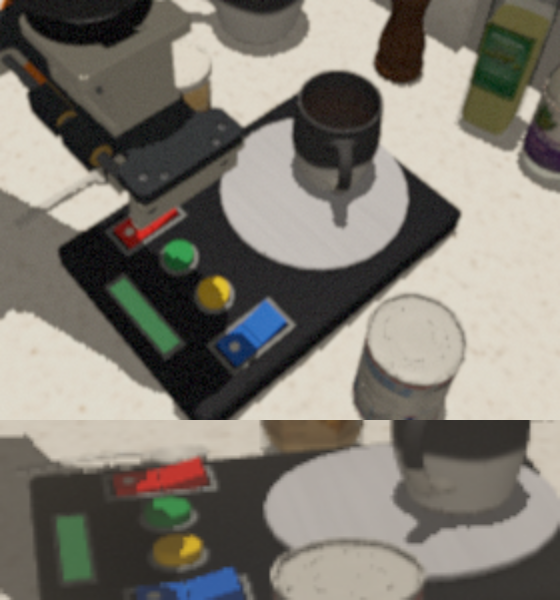

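The green key bottomed at z = 38.0 and is back up at (179,255). Both rockers are over, and the mug at (338,130) and the tin have not moved.

```bash
python3 -c "
from plant import bot
print(bot.close_job())"
```

```text
the job is handed in; nothing more can be done
None
```

The job is handed in at about 20 s: the red and then the blue rocker were tipped fully over, the green zero key was held at the bottom for 0.6 s and came back up, and I did not press the yellow key or see anything around the scale move.

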